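Load the sample cassette into a reader with a push-push catch

TASK

Load the sample cassette into the reader: lay it flat in the channel, nose towards the bay and grip end outwards, push it in to the end stop and leave it caught in the bay. The push-push catch is hidden and may let go on the first push, in which case the cassette springs back out when you back off, so check whether it stayed in and, if it came back, push it to the stop again. Leave the other things on the bench where they are.

Things in the scene. Friction and masses are not known exactly. Their poses are not given: they have to be found in the camera images.
- reader: White bench instrument, fixed, 120 mm deep, 110 wide, 69 high. Origin on the bench under the middle of its front face, where the bay's mouth is; x points into the bay (push direction), y left, z up. An aluminium deck, top at z = 6 mm, juts out in front to x = -112 mm. The bay's roof is 18 mm above the deck. A cassette is laid on the open channel with its nose at x below 0, then slid in.
- channel_mid (a point): Point on the deck's top, on the centre line of the open channel, 42 mm in front of the front face; axes as the reader. Two dark rails, 12 mm high and 57 mm apart inside (7 mm wider than the cassette), run from 84 mm in front of the face on into the bay; the deck in front of them is open, so a laid cassette's tail sticks out past the rails.
- bay_caught (a point): Point in the bay 34 mm behind the front face, 7 mm above the deck: where the centre of the nose face rests when caught. The nose meets a hidden sprung sled: about here (up to 1 mm deeper) at the start and whenever caught, 12 mm nearer the mouth when let go. The spring pushes out with 2.2 N when let go, 3.8 N here, plus drag of some 40 N per m/s.
- bay_stop (a point): Point 6 mm deeper: centre of the nose face at the rigid end stop; press to about 18 N. A bump this strong can be felt part-way: push on; a short push changes nothing. Each push to the stop alternates: backed off, the nose stays 6 mm out from here, or is driven out to 18 mm from here. Which is first is random, unseen. Let it come fully out (back off 25 mm, 0.5 s) before the next push.
- cassette_nose (a point): Centre of the cassette's nose face. The cassette (about 150 g, loose, lying flat on the bench at the start) is a flat aluminium slab 90 mm long, 50 mm wide, 14 mm thick, with a round white sample disc near the nose and an upright black grip near the tail. This point lies 7 mm above the underside; x points from tail to nose along the slab, z up. The flat tail face, which can be pushed, is 90 mm behind this point.
- cassette_grip (a point): Centre of the cassette's upright black grip, a block 34 mm long (along the cassette), 16 mm wide, and 28 mm high standing on the slab; its centre is 28 mm above the cassette's underside (grip spans 14 to 42 mm above it), 67 mm behind the nose face and 23 mm ahead of the tail face, on the centre line. Axes as for the nose.
- weight_mid (a point): Bystander: brass weight with a knob on top, 48 mm across and 60 mm high; middle of its height.
- flange_mid (a point): Bystander: flat white flange ring, 90 mm across, 12 mm high, lying on the bench; its centre.
- beaker_mid (a point): Bystander: glass beaker, 64 mm across, 85 mm high; middle of its height.
Things that resemble listed ones, but are neither listed nor needed, are in the scene too. Of the things like the part that bears cassette_nose, leave any that is green or pink; of the rest the larger one is meant.

How it is judged:
By the outcome, as a careful person would: the job done as asked, in the order asked, and still so for the second after the job is handed in, with the robot touching nothing.
It also fails if it takes over 67 s, if anything falls off the work surface, if the arm or the gripper's body presses on something with over 40 N, if the wrist force passes 120 N, or if a joint passes its speed limit or range.

ROBOT

A 6-joint arm with a two-finger parallel gripper is mounted at the origin on the work surface. World frame = base frame: x ahead of the robot, y to its left, z up, the work surface at z = 0. Lengths are in m, angles in rad, forces in N, time in s.
With the tool pointing down it reaches from about 0.25 to 0.775 m from the base axis. Payload 4 kg.
Tool frame: the origin (TCP) lies at the very end of the fingers, on their centre line; the grasp point (between the pads) lies 19 mm behind it (robot.grip_point_offset is the distance from the TCP to the grasp point, in m); z points along the fingers, x is the direction in which the jaws open and shut, and the axes are right-handed (so a half turn about z gives the same grasp; the last joint's range is limited). The gripper opens to 94 mm and grips with 3 to 60 N. Pads are 16 mm wide; open, the fingers measure 119 mm over their backs; the gripper's body (75 mm by 177 mm) begins 78 mm behind the grasp point.
Start: joints at [-1.411, 0.087, 1.371, -0, 1.684, -0.103], TCP at [0.143, -0.531, 0.206] pointing down, gripper open.
Joint ranges: [-3.1, 3.1], [-0.76, 2.03], [0.27, 2.55], [-1.08, 4.22], [0.17, 2.65], [-2.57, 2.57]. Speed limits (rad/s): [2.79, 2.79, 3.14, 3.14, 3.14, 3.14].

INTERFACE

Orientations are given as [roll, pitch, yaw] about the fixed x, y, z axes, in that order (R = Rz(yaw) Ry(pitch) Rx(roll)).
In Python, from bench import robot gives the robot as it stands.
- The arm moves only by the shell command python3 -m inch 'ROWS'. ROWS is text: rows parted by semicolons, each of 5 numbers parted by spaces: the shift along the tool's x, y, z in cm, then the turn about the tool's z in rad, then the closure, from 0 (fully open) to 1 (shut). In form: tx ty tz spin claw; .... A call has 1 to 20 rows; each row is the pose to reach, as a shift and turn from the pose measured when the call began, along the tool's axes at that moment; what a row does not reach only later rows make up. A row lasts 1/12 s, in which the tool goes at most 41.7 mm and 7.16 degrees, less where a joint would pass 70% of its speed; a pose out of reach is approached as far as the arm can. A call with a gripper value outside its range is refused whole. The fingers move at their own pace and stop on an object; the grip force is fixed at half the most. Time passes only in rows, so rows that repeat a pose let the fingers close. It gives the time, the measured TCP pose, the force and the opening at its end, in the units of the state.
- robot.get_obs(): the state, without advancing time (a new reading comes with each control period).
- robot.snapshot(name): name is "scene" or "top" or "wrist"; returns (picture, depth): 400x640x3 uint8, blue, green, red; 400x640 float32, m along the optical axis (not along the pixel's ray), 0 where there is no reading.
- robot.camera_info(name): a dict with "K" (3x3 intrinsics, pixels), "extrinsics" (4x4, takes a point from world to camera coordinates); the wrist camera has in their place "mount" (4x4, takes a point from camera to tool coordinates, whose origin is the TCP and whose axes are the tool frame's). Camera axes: x right, y down, z forward; pixel columns grow to the right and rows downward; lengths in m; the calibration is good to about 2 mm. A picture is of the moment at which its call begins: read the wrist's pose just before it. camera_info takes no time and is no camera call.
- robot.close_job(): hands the job in, once; it reports no verdict.
The state is a dict: "time": time; "joint_positions": joint angles; "qvel": joint speeds; "joint_torque": joint torques, N m; "tool_pos": TCP position; "ee_rot": TCP orientation; "wrist_force": force on the tool from outside, world axes, zero at the start; "wrist_torque": the same for the moment, N m; "width": finger opening in m.
Only numpy, scipy, OpenCV 4.12 (cv2) and the standard library are available. Lean on these libraries where they do the work, as an engineer would, in place of code of your own. Each camera call takes 0.05 s, during which the arm holds its last target.

## Working session

There is one attempt and no reset: what is moved stays moved. The work goes in short steps, Python scripts to look and compute and a shell command to move; the robot and the scene stay as the last step left them, time stands still between calls to the robot, and variables do not carry over. Pictures are saved under pics/ and viewed, and the job is handed in when it is done.

```bash
mkdir -p pics; ls
python3 - <<'E'
from bench import robot
import cv2,numpy as np
o=robot.get_obs(); print({k:np.round(v,3) for k,v in o.items()})
for n in("scene","top"):
    p,d=robot.snapshot(n); cv2.imwrite(f'pics/{n}0.png',p); np.save(f'pics/{n}0.npy',d)
    i=robot.camera_info(n); print(n,{k:(np.round(v,3).tolist() if not isinstance(v,str) else v) for k,v in i.items()})
print(robot.camera_info("wrist"), robot.grip_point_offset)
E
```

```text
pics
{'time': np.float64(0.0), 'joint_positions': array([-1.411,  0.088,  1.372, -0.   ,  1.684, -0.103]), 'qvel': array([-0.001,  0.   , -0.001, -0.   ,  0.001,  0.001]), 'joint_torque': array([ 1.0000e-03, -3.4018e+01, -3.0243e+01,  7.2000e-02,  3.3000e-02,
       -0.0000e+00]), 'tool_pos': array([ 0.143, -0.531,  0.204]), 'ee_rot': array([-3.141e+00,  2.000e-03, -1.308e+00]), 'wrist_force': array([-0.425, -0.285,  0.171]), 'wrist_torque': array([-0.023,  0.047,  0.002]), 'width': np.float64(0.094)}
scene {'K': [[373.365, 0.0, 317.761], [0.0, 373.365, 200.289], [0.0, 0.0, 1.0]], 'extrinsics': [[0.501, 0.865, -0.001, -0.265], [0.716, -0.416, -0.56, -0.371], [-0.485, 0.28, -0.828, 1.263], [0.0, 0.0, 0.0, 1.0]]}
top {'K': [[464.278, 0.0, 315.576], [0.0, 464.278, 201.581], [0.0, 0.0, 1.0]], 'extrinsics': [[0.007, -1.0, 0.006, -0.035], [-0.993, -0.008, -0.116, 0.538], [0.116, -0.005, -0.993, 1.16], [0.0, 0.0, 0.0, 1.0]]}
{'K': array([[331.94563385,   0.        , 320.90921971],
       [  0.        , 331.94563385, 197.96066892],
       [  0.        ,   0.        ,   1.        ]]), 'mount': array([[ 9.99999978e-01, -1.17838097e-04, -1.75251687e-04,
         1.22266728e-03],
       [ 1.61655565e-04,  9.61106611e-01,  2.76177580e-01,
        -8.09863269e-02],
       [ 1.35891315e-04, -2.76177602e-01,  9.61106609e-01,
        -1.80447559e-01],
       [ 0.00000000e+00,  0.00000000e+00,  0.00000000e+00,
         1.00000000e+00]])} 0.0188
```

View pics/scene0.png

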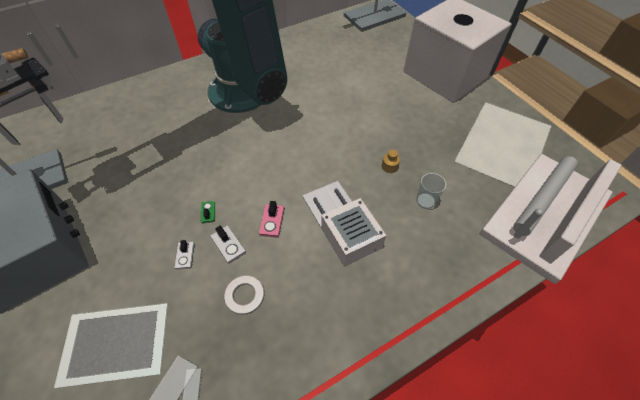

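View pics/top0.png

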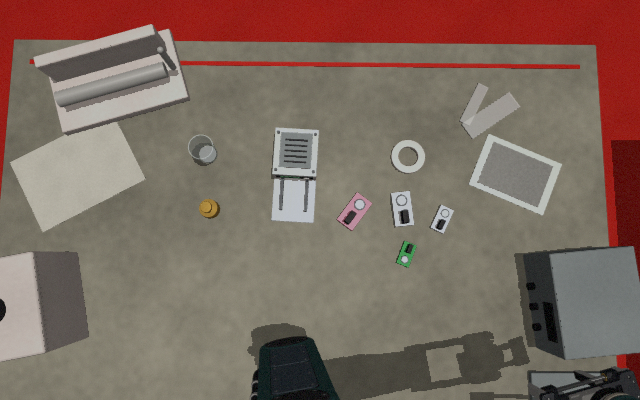

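The top view shows the reader at about (295,155) with its deck at (294,200). The larger silver cassette is at (402,208), with its disc (nose) up and its grip down. A pink one sits at (355,211), a green one at (405,253), and the small silver decoy at (442,219). Next I'll enlarge crops.

Run:
```python
import cv2
p=cv2.imread('pics/top0.png')
cv2.imwrite('pics/topA.png',cv2.resize(p[115:235,260:330],None,fx=8,fy=8,interpolation=cv2.INTER_CUBIC)[380:960])
cv2.imwrite('pics/topB.png',cv2.resize(p[180:240,335:425],None,fx=8,fy=8,interpolation=cv2.INTER_CUBIC))
```

```text
(no output)
```

View pics/topA.png

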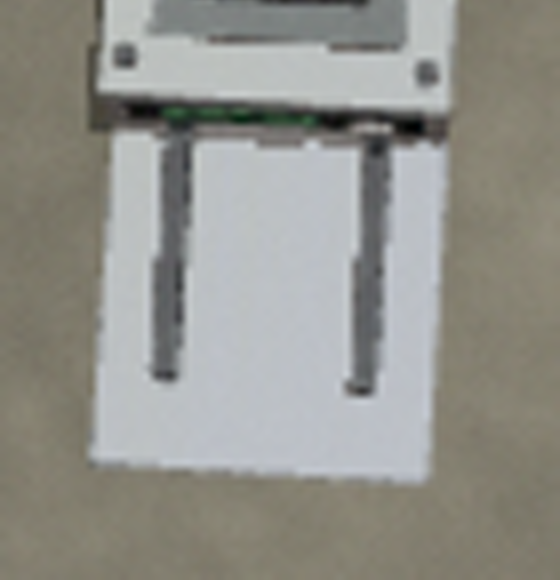

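View pics/topB.png

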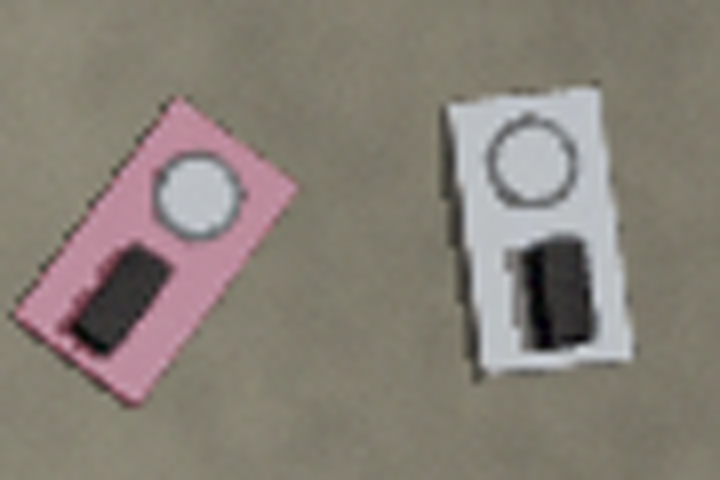

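```bash
cat > h.py <<'E'
import numpy as np,cv2
from bench import robot
def ray(cam,uv,T=None):
    i=robot.camera_info(cam);K=i['K']
    if cam=='wrist': C=T@i['mount']
    else: C=np.linalg.inv(i['extrinsics'])
    r=C[:3,:3]@(np.linalg.inv(K)@[uv[0],uv[1],1]); return C[:3,3],r
def at(cam,uv,z,T=None):
    o,r=ray(cam,uv,T); return o+r*(z-o[2])/r[2]
E
python3 - <<'E'
from h import *
A=lambda X,Y:((X+.5)/8-.5+260,(Y+380+.5)/8-.5+115)
B=lambda X,Y:((X+.5)/8-.5+335,(Y+.5)/8-.5+180)
np.set_printoptions(precision=4,suppress=True)
d=np.load('pics/top0.npy')
for n,p,z in [('deckL',A(92,460),.006),('deckR',A(428,481),.006),('railL',A(165,378),.018),('railR',A(360,392),.018),('railLback',A(180,140),.018),('railRback',A(376,150),.018),('roofL',A(98,92),.069),('roofR',A(452,106),.069),
 ('NL',B(445,104),.014),('NR',B(600,88),.014),('TR',B(632,358),.014),('TL',B(484,374),.014),('grip',B(572,292),.042)]:
    print(n,np.round(p,1),at('top',p,z))
q=[at('top',B(*c),.014) for c in [(445,104),(600,88),(632,358),(484,374)]]
print('len',np.linalg.norm(q[0]-q[3]),np.linalg.norm(q[1]-q[2]),'w',np.linalg.norm(q[0]-q[1]),np.linalg.norm(q[2]-q[3]))
def dep(u,v):
    o,r=ray('top',(u,v)); return o+r*d[int(v),int(u)]
for uv in [(294,215),(401,197),(406,217),(350,160)]: print(uv,dep(*uv))
E
```

```text
deckL [271.1 219.6] [0.4929 0.0847 0.006 ]
deckR [313.1 222.2] [ 0.4869 -0.0249  0.006 ]
railL [280.2 209.3] [0.5188 0.0605 0.018 ]
railR [304.6 211.1] [ 0.5147 -0.0027  0.018 ]
railLback [282.1 179.6] [0.5968 0.0568 0.018 ]
railRback [306.6 180.8] [ 0.594  -0.0071  0.018 ]
roofL [271.8 173.6] [0.6034 0.0792 0.069 ]
roofR [316.1 175.3] [ 0.5998 -0.0315  0.069 ]
NL [390.2 192.6] [ 0.5654 -0.2257  0.014 ]
NR [409.6 190.6] [ 0.5711 -0.2765  0.014 ]
TR [413.6 224.3] [ 0.4828 -0.2854  0.014 ]
TL [395.1 226.3] [ 0.4773 -0.2373  0.014 ]
grip [406.1 216.1] [ 0.5017 -0.2606  0.042 ]
len 0.08888315581744004 0.08870180920198559 w 0.05107026111001019 0.04838427210330267
(294, 215) [0.5054 0.0251 0.0058]
(401, 197) [ 0.5538 -0.2536  0.0149]
(406, 217) [ 0.4996 -0.2611  0.0386]
(350, 160) [ 0.6545 -0.1221 -0.0025]
```

```bash
cat >> h.py <<'E'
from scipy.spatial.transform import Rotation as Rn
np.set_printoptions(precision=4,suppress=True)
def T0():
    o=robot.get_obs();T=np.eye(4);T[:3,:3]=Rn.from_euler('xyz',o['ee_rot']).as_matrix();T[:3,3]=o['tool_pos'];return T
def go(pos,yaw):
    T=T0();o=robot.get_obs();s=T[:3,:3].T@(np.array(pos)-T[:3,3])*100
    dy=(yaw-o['ee_rot'][2]+np.pi)%(2*np.pi)-np.pi
    print('shift cm',s,'spin',-dy,'t',o['time'],'pos',o['tool_pos'],o['ee_rot'],'F',o['wrist_force'],'w',o['width'])
E
python3 -c "
from h import *
go([.5015,-.259,.2],-1.456)"
```

```text
shift cm [-16.9097 -41.696    0.4845] spin 0.1480014179040694 t 0.1 pos [ 0.1428 -0.5306  0.2044] [-3.1414  0.002  -1.308 ] F [ 0.7203 -0.491   0.4716] w 0.09391455779010144
```

```bash
python3 -m inch '-4 -10 0.2 0.04 0; -8.5 -21 0.3 0.08 0; -16.9 -41.7 0.5 0.148 0; -16.9 -41.7 0.5 0.148 0; -16.9 -41.7 0.5 0.148 0; -16.9 -41.7 0.5 0.148 0; -16.9 -41.7 0.5 0.148 0; -16.9 -41.7 0.5 0.148 0; -16.9 -41.7 0.5 0.148 0; -16.9 -41.7 0.5 0.148 0; -16.9 -41.7 0.5 0.148 0; -16.9 -41.7 0.5 0.148 0; -16.9 -41.7 0.5 0.148 0; -16.9 -41.7 0.5 0.148 0'
python3 - <<'E'
from h import *
go([.5015,-.259,.2],-1.456)
T=T0();p,d=robot.snapshot('wrist');cv2.imwrite('pics/w1.png',p);np.save('pics/w1.npy',d);np.save('pics/w1T.npy',T)
E
```

```text
time: 1.27
tool_pos: [0.501, -0.2592, 0.1992]
ee_rot: [3.14, 0.002, -1.456]
wrist_force: [-0.5, -1.9, 0.3]
width: 0.0942
shift cm [-0.0161 -0.0485 -0.0783] spin 0.00021727718100716942 t 1.2667 pos [ 0.501  -0.2592  0.1992] [ 3.1399  0.0023 -1.4558] F [-0.45   -1.9054  0.2794] w 0.09423743165169209
```

View pics/w1.png

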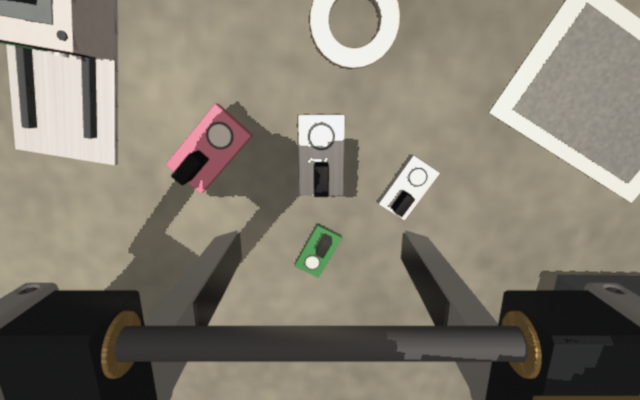

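The wrist view shows the cassette square on: nose corners at (298,114) and (344,114), grip centred near (321,179). The small decoy's corner is at (379,200), so I'll pre-close the fingers before going down. Next is a check on the grip position.

Run:
```python
from h import *
p=cv2.imread('pics/w1.png');cv2.imwrite('pics/w1c.png',cv2.resize(p[105:205,280:360],None,fx=6,fy=6,interpolation=cv2.INTER_CUBIC))
cv2.imwrite('pics/w1r.png',cv2.resize(p[0:175,0:130],None,fx=4.5,fy=4.5,interpolation=cv2.INTER_CUBIC)[190:])
```

```text
(no output)
```

View pics/w1c.png

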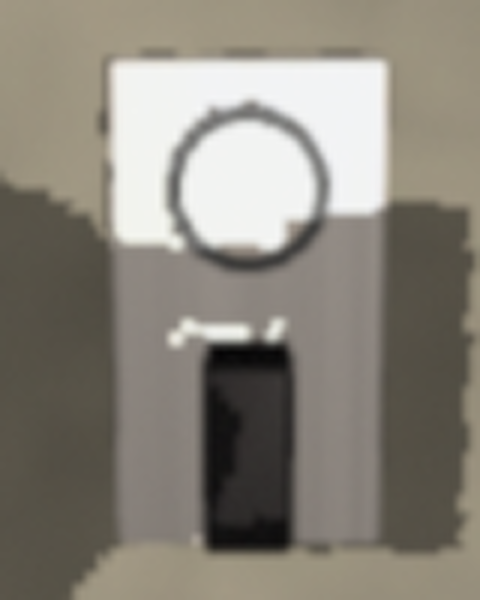

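View pics/w1r.png

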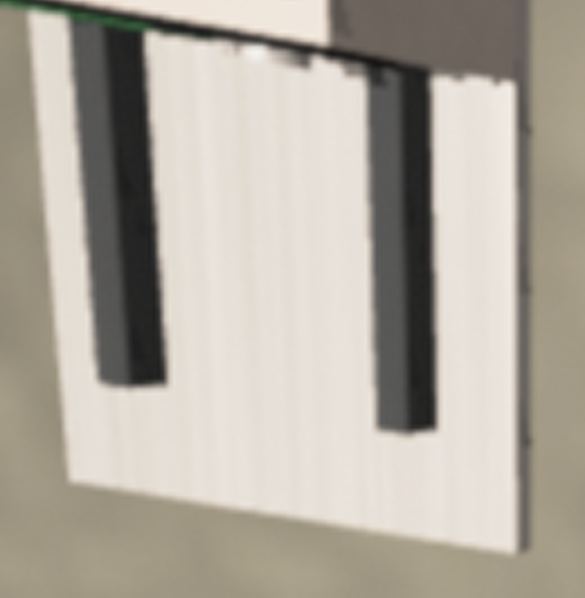

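Run:
```python
from h import *
T=np.load('pics/w1T.npy')
B=lambda X,Y:((X+.5)/6-.5+280,(Y+.5)/6-.5+105)
A=lambda X,Y:((X+.5)/4.5-.5,(Y+190+.5)/4.5-.5)
for n,p,z in [('gf',B(248.5,368),.042),('gb',B(248.5,548),.042),('gl',B(205,458),.042),('gr',B(292,458),.042),('NL',B(108,60),.014),('NR',B(386,60),.014),('TL',B(118,548),.014),('TR',B(381,548),.014),
 ('deckL',A(70,482),.006),('deckR',A(519,553),.006),('deckRback',A(515,82),.006),('railLin front bottom',A(165,383),.006),('railLinback',A(140,30),.006),('railLtop inner',A(129,386),.018),('railRtop outer?',A(377,430),.018),('railRtopR',A(408,433),.018),('railRbackin',A(368,75),.018),('railL top left',A(98,382),.018)]:
    print(n,at('wrist',p,z,T))
```

```text
gf [ 0.5192 -0.258   0.042 ]
gb [ 0.4873 -0.2616  0.042 ]
gl [ 0.5026 -0.2523  0.042 ]
gr [ 0.5044 -0.2673  0.042 ]
NL [ 0.5663 -0.2273  0.014 ]
NR [ 0.572  -0.2764  0.014 ]
TL [ 0.4766 -0.2378  0.014 ]
TR [ 0.4824 -0.2876  0.014 ]
deckL [0.4921 0.0856 0.006 ]
deckR [ 0.4869 -0.0251  0.006 ]
deckRback [ 0.5991 -0.0305  0.006 ]
railLin front bottom [0.5196 0.059  0.006 ]
railLinback [0.6005 0.0549 0.006 ]
railLtop inner [0.52   0.0576 0.018 ]
railRtop outer? [ 0.5162 -0.0002  0.018 ]
railRtopR [ 0.5164 -0.0076  0.018 ]
railRbackin [ 0.5963 -0.0048  0.018 ]
railL top left [0.5201 0.0648 0.018 ]
```

```bash
python3 -c "
from h import *
go([.503,-.2598,.018],-1.453)"
```

```text
shift cm [ 0.0717 -0.2474 18.1496] spin -0.004038009538386955 t 1.3167 pos [ 0.5007 -0.2597  0.1995] [ 3.1404  0.0021 -1.457 ] F [-0.0414  0.2273  0.5845] w 0.09369033673164327
```

```bash
python3 -m inch '0.07 -0.25 3 0 0.55; 0.07 -0.25 7 0 0.55; 0.07 -0.25 10 0 0.55; 0.07 -0.25 12 0 0.55; 0.07 -0.25 13 0 0.55; 0.07 -0.25 13 0 0.55; 0.07 -0.25 15 0 0.55; 0.07 -0.25 16.5 0 0.55; 0.07 -0.25 17.5 0 0.55; 0.07 -0.25 18.1 0 0.55; 0.07 -0.25 18.1 0 0.55;0.07 -0.25 18.1 0 0.55'
python3 - <<'E'
from h import *
go([.503,-.2598,.018],-1.453)
p,d=robot.snapshot('wrist');cv2.imwrite('pics/w2.png',p)
E
```

```text
time: 2.32
tool_pos: [0.5035, -0.2603, 0.0195]
ee_rot: [3.142, 0.001, -1.457]
wrist_force: [0.1, 0.1, -0.8]
width: 0.0422
shift cm [-0.0595  0.0458  0.1502] spin -0.004334129721770719 t 2.3167 pos [ 0.5035 -0.2603  0.0195] [ 3.1416  0.0011 -1.4573] F [ 0.1156  0.1189 -0.8356] w 0.042219712700195665
```

View pics/w2.png

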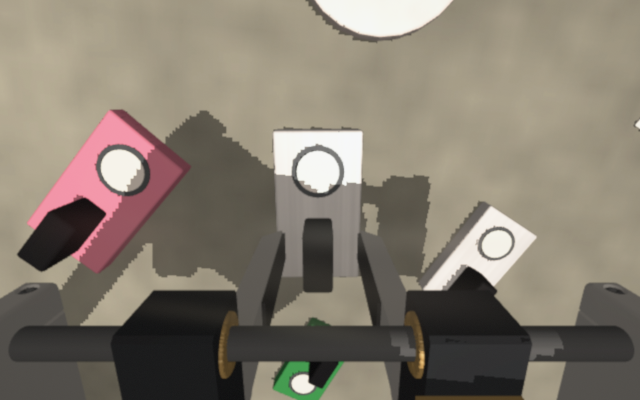

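The fingers straddle the grip, which is at (317,250) between fingers at about (270,275) and (372,275). I'll close and lift a little.

```bash
python3 -m inch '0 0 0.1 0.004 0.8; 0 0 0.1 0.004 0.8; 0 0 0.1 0.004 1; 0 0 0.1 0.004 1; 0 0 0.1 0.004 1; 0 0 0.1 0.004 1;0 0 0.1 0.004 1; 0 0 -1 0 1; 0 0 -3 0 1; 0 0 -3 0 1; 0 0 -3 0 1'
python3 - <<'E'
from h import *
go([.503,-.2598,.018],-1.453)
p,d=robot.snapshot('wrist');cv2.imwrite('pics/w3.png',p)
E
```

```text
time: 3.28
tool_pos: [0.5046, -0.2613, 0.0511]
ee_rot: [-3.139, -0.002, -1.457]
wrist_force: [0.4, -0.4, -1.7]
width: 0.0158
shift cm [-0.1697  0.1566  3.3129] spin -0.0042290978870598295 t 3.2833 pos [ 0.5046 -0.2613  0.0511] [-3.1387 -0.0017 -1.4572] F [ 0.3602 -0.4184 -1.6997] w 0.015796331546909556
```

View pics/w3.png

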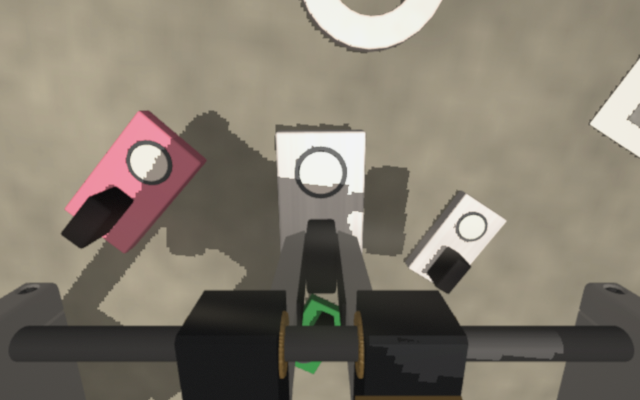

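Run:
```python
from h import *
p=cv2.imread('pics/w3.png');cv2.imwrite('pics/w3c.png',cv2.resize(p[115:245,260:380],None,fx=4.5,fy=4.5,interpolation=cv2.INTER_CUBIC))
```

```text
(no output)
```

View pics/w3c.png

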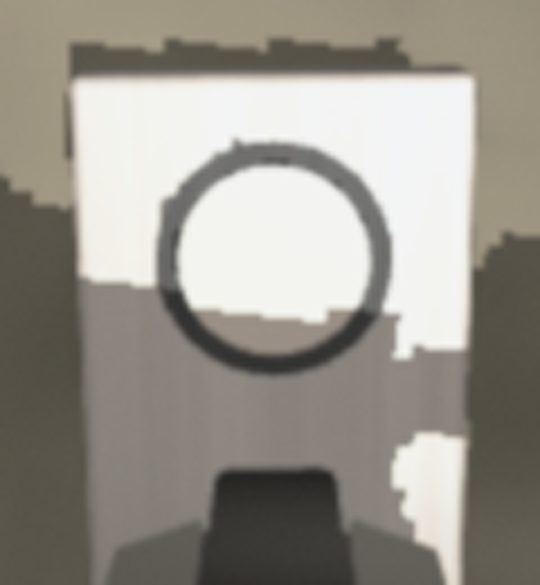

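Run:
```python
from h import *
B=lambda X,Y:((X+.5)/4.5-.5+260,(Y+.5)/4.5-.5+115)
I=np.eye(4)
for z in(.0025,.0045):
    L=at('wrist',B(72,78),z,I);R=at('wrist',B(473,75),z,I);SL=at('wrist',B(92,560),z,I);SR=at('wrist',B(462,560),z,I)
    print(L,R,SL,SR,'w',np.linalg.norm(L-R),'tilt',(R-L)[1]/(R-L)[0],((R+L)/2-(SL+SR)/2))
# target: reader frame -> world
o=np.array([.6014,.0249]);a=-.048
Rm=np.array([[np.cos(a),-np.sin(a)],[np.sin(a),np.cos(a)]])
for nx in(-.006,.034,.040):
    print(nx,o+Rm@[nx-.067,0])
```

```text
[-0.0235 -0.0659  0.0025] [ 0.0249 -0.0662  0.0025] [-0.0232 -0.0032  0.0025] [ 0.0257 -0.0032  0.0025] w 0.048325181330286224 tilt -0.007207484718289424 [-0.0006 -0.0629  0.    ]
[-0.0237 -0.0657  0.0045] [ 0.0251 -0.066   0.0045] [-0.0234 -0.0023  0.0045] [ 0.026  -0.0023  0.0045] w 0.04885348499196904 tilt -0.007207484718289288 [-0.0006 -0.0635  0.    ]
-0.006 [0.5285 0.0284]
0.034 [0.5684 0.0265]
0.04 [0.5744 0.0262]
```

```bash
python3 -c "
from h import *
go([.5245,.0288,.1],-1.619)"
```

```text
shift cm [-28.5241  -5.3415  -5.0088] spin 0.16179008891197277 t 3.3333 pos [ 0.5038 -0.2607  0.0499] [-3.1408  0.0001 -1.4572] F [ 0.1322 -0.2138 -1.2103] w 0.015670974374429446
```

```bash
python3 -m inch '0 0 -2.5 0 1; 0 0 -5 0 1; -2 -0.4 -5 0.01 1; -6 -1 -5 0.03 1; -10 -1.9 -5 0.05 1; -14 -2.6 -5 0.08 1; -18 -3.4 -5 0.1 1; -22 -4.1 -5 0.12 1; -25 -4.7 -5 0.14 1; -27 -5 -5 0.155 1; -28 -5.25 -5 0.16 1; -28.5 -5.35 -5 0.162 1; -28.5 -5.35 -5 0.162 1; -28.5 -5.35 -5 0.162 1; -28.5 -5.35 -5 0.162 1'
python3 - <<'E'
from h import *
go([.5245,.0288,.1],-1.619)
T=T0();p,d=robot.snapshot('wrist');cv2.imwrite('pics/w4.png',p);np.save('pics/w4T.npy',T)
E
```

```text
time: 4.58
tool_pos: [0.5246, 0.0272, 0.0996]
ee_rot: [-3.141, -0.0, -1.621]
wrist_force: [0.5, 0.7, -1.1]
width: 0.0157
shift cm [-0.1626  0.0159 -0.0365] spin -0.0018319750632342924 t 4.5833 pos [0.5246 0.0272 0.0996] [-3.1412 -0.0005 -1.6208] F [ 0.5224  0.6871 -1.1439] w 0.015709915610955236
```

View pics/w4.png

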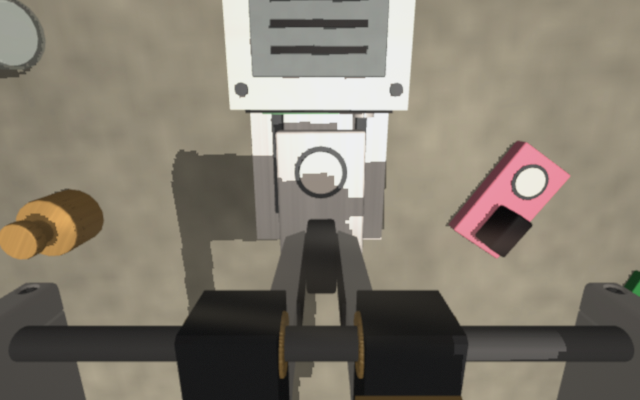

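Run:
```python
from h import *
p=cv2.imread('pics/w4.png');cv2.imwrite('pics/w4c.png',cv2.resize(p[80:250,220:420],None,fx=3.5,fy=3.5,interpolation=cv2.INTER_CUBIC))
```

```text
(no output)
```

View pics/w4c.png

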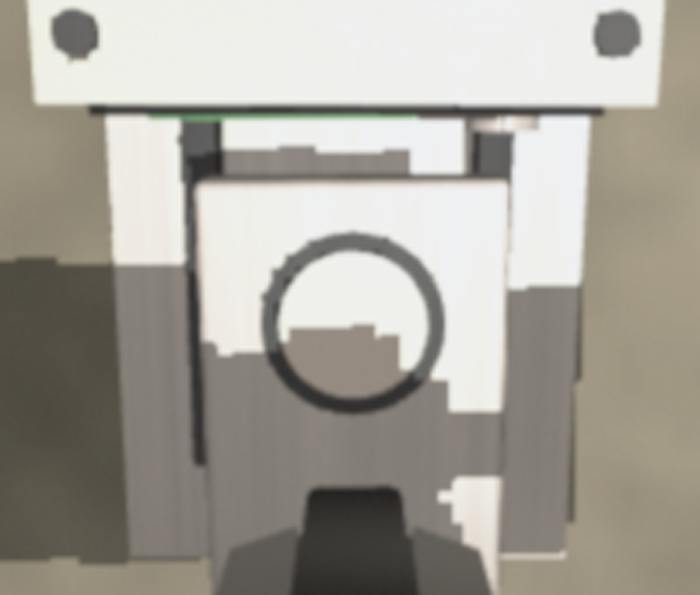

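Run:
```python
from h import *
B=lambda X,Y:((X+.5)/3.5-.5+220,(Y+.5)/3.5-.5+80)
T=np.load('pics/w4T.npy')
o=np.array([.6014,.0249]);a=-.048
Rm=np.array([[np.cos(a),-np.sin(a)],[np.sin(a),np.cos(a)]])
zs=T[2,3]-.0045
for n,p,z in [('faceL',(36,105),.069),('faceR',(658,107),.069),('deckL',(130,558),.006),('deckR',(566,555),.006),('deckL up',(108,130),.006),('deckR up',(588,130),.006),('railLinner low',(222,140),.006),('railRinner top',(472,140),.018),('railLoutertop',(183,140),.018),('railRoutertop',(511,140),.018),('NL',(197,182),zs),('NR',(507,180),zs)]:
    w=at('wrist',B(*p),z,T); print(n,w,'reader',Rm.T@(w[:2]-o))
print(Rm.T@(T[:2,3]-o))
```

```text
faceL [0.6044 0.0781 0.069 ] reader [0.0004 0.0533]
faceR [ 0.5986 -0.031   0.069 ] reader [-0.0001 -0.0559]
deckL [0.492 0.085 0.006] reader [-0.1122  0.0547]
deckR [ 0.4872 -0.0259  0.006 ] reader [-0.1116 -0.0562]
deckL up [0.5977 0.079  0.006 ] reader [-0.0063  0.0539]
deckR up [ 0.5921 -0.0309  0.006 ] reader [-0.0066 -0.0562]
railLinner low [0.5941 0.0531 0.006 ] reader [-0.0086  0.0278]
railRinner top [ 0.5919 -0.0031  0.018 ] reader [-0.0082 -0.0284]
railLoutertop [0.5951 0.0603 0.018 ] reader [-0.008   0.0351]
railRoutertop [ 0.5915 -0.0117  0.018 ] reader [-0.0082 -0.037 ]
NL [0.5917 0.0475 0.0951] reader [-0.0108  0.0221]
NR [ 0.5896 -0.001   0.0951] reader [-0.0106 -0.0265]
[-0.0768 -0.0014]
```

```bash
python3 -m inch '-0.13 0 1 0 1; -0.13 0 3 0 1; -0.13 0 4.5 0 1; -0.13 0 5.5 0 1; -0.13 0 6.2 0 1; -0.13 0 6.7 0 1; -0.13 0 7.1 0 1; -0.13 0 7.3 0 1; -0.13 0 7.4 0 1; -0.13 0 7.4 0 1'
python3 - <<'E'
from h import *
go([.5245,.0288,.0245],-1.619)
T=T0();p,d=robot.snapshot('wrist');cv2.imwrite('pics/w5.png',p);np.save('pics/w5T.npy',T)
E
```

```text
time: 5.47
tool_pos: [0.5251, 0.0285, 0.0261]
ee_rot: [-3.14, -0.0, -1.621]
wrist_force: [-0.2, 0.1, -2.2]
width: 0.0159
shift cm [-0.0316  0.0618  0.1621] spin -0.002005081466370129 t 5.4667 pos [0.5251 0.0285 0.0261] [-3.1402 -0.0003 -1.621 ] F [-0.2223  0.1439 -2.209 ] w 0.015892158854875774
```

View pics/w5.png

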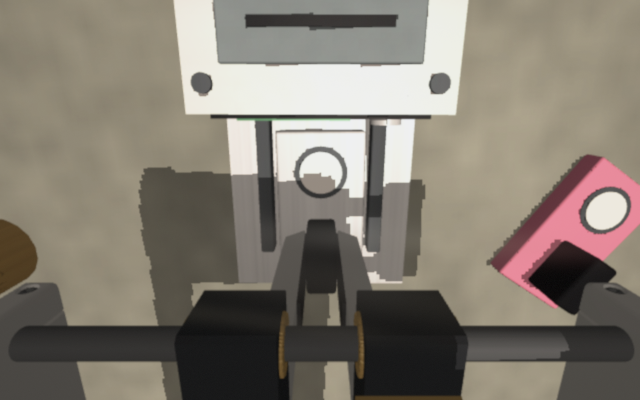

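The cassette sits centred between the rails: slab at cols 277–365, rail inner edges about 272 and 369. I'll lower it to contact and slide the nose in about 30 mm.

```bash
python3 -m inch '0 0 0.08 0 1; 0 0 0.16 0 1; 0 0 0.16 0 1; 0 0 0.16 0 1'; python3 -m inch '0 -0.4 0 0 1; 0 -0.9 0 0 1; 0 -1.5 0 0 1; 0 -2.1 0 0 1; 0 -2.6 0 0 1; 0 -3 0 0 1; 0 -3 0 0 1; 0 -3 0 0 1'; python3 -c "
from h import *
go([.5245,.0288,.0245],-1.619)"
```

```text
time: 5.85
tool_pos: [0.5257, 0.0285, 0.0253]
ee_rot: [-3.139, -0.0, -1.621]
wrist_force: [-0.9, 0.0, -0.2]
width: 0.0157
time: 6.52
tool_pos: [0.5561, 0.0269, 0.0253]
ee_rot: [-3.138, -0.0, -1.621]
wrist_force: [0.1, -0.0, -0.8]
width: 0.0156
shift cm [-0.0305  3.1627  0.0673] spin -0.0020912171963263226 t 6.5167 pos [0.5561 0.0269 0.0253] [-3.1385 -0.0003 -1.6211] F [ 0.0694 -0.0216 -0.7835] w 0.015577850508829223
```

```bash
python3 -m inch '0 0 0 0 0.8; 0 0 0 0 0.6; 0 0 0 0 0.5; 0 0 0 0 0.5; 0 0 -1.5 0 0.5; 0 0 -4 0 0.5; 0 0 -6 0 0.5; 0 0 -6 0 0.5; 0 2 -6 0 1; 0 4.5 -6 0 1; 0 5 -6 0 1; 0 5 -6 0 1; 0 5 -6 0 1'
python3 - <<'E'
from h import *
T=T0();p,d=robot.snapshot('wrist');cv2.imwrite('pics/w6.png',p);np.save('pics/w6T.npy',T)
p,d=robot.snapshot('top');cv2.imwrite('pics/top6.png',p)
cv2.imwrite('pics/top6c.png',cv2.resize(p[130:240,240:370],None,fx=5,fy=5,interpolation=cv2.INTER_CUBIC))
go([.5245,.0288,.0245],-1.619)
E
```

```text
time: 7.6
tool_pos: [0.5062, 0.0294, 0.0849]
ee_rot: [-3.138, -0.0, -1.621]
wrist_force: [-0.2, 0.2, -0.0]
width: 0.0171
shift cm [-0.0368 -1.7434  6.063 ] spin -0.0021181228759799 t 7.7 pos [0.5068 0.0293 0.0851] [-3.1377 -0.0004 -1.6211] F [ 0.421   0.1243 -0.2125] w 0.009239557168538044
```

View pics/w6.png

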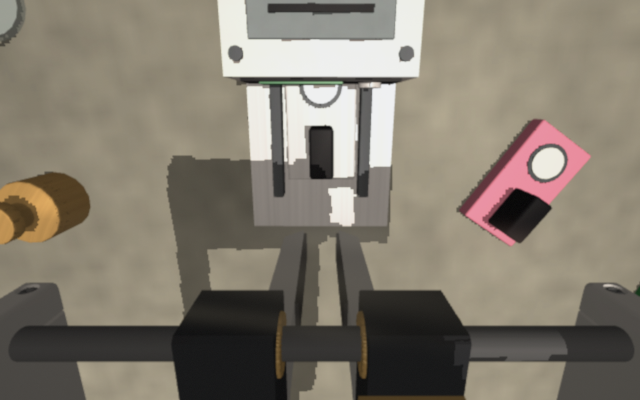

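View pics/top6c.png

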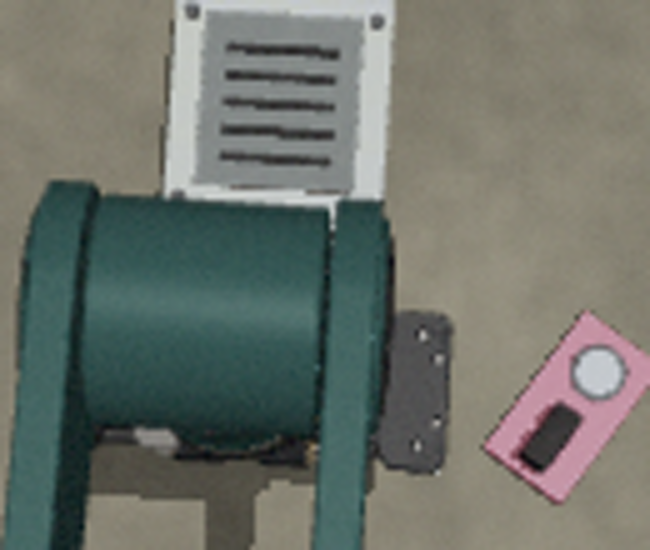

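```bash
cat >> h.py <<'E'
o_r=np.array([.6014,.0249])+np.array([-.048*-.0009*-1,-.0009]);a_r=-.048
Rm=np.array([[np.cos(a_r),-np.sin(a_r)],[np.sin(a_r),np.cos(a_r)]])
def rd(w): return Rm.T@(np.array(w)[:2]-o_r)
def wd(r): return o_r+Rm@np.array(r)
E
python3 - <<'E'
from h import *
T=np.load('pics/w6T.npy')
p=cv2.imread('pics/w6.png');cv2.imwrite('pics/w6c.png',cv2.resize(p[70:230,240:400],None,fx=3.7,fy=3.7,interpolation=cv2.INTER_CUBIC))
for uv in [(288,179),(355,179)]: print(rd(at('wrist',uv,.020,T)))
for uv in [(283,196),(359,196)]: print('rail',rd(at('wrist',uv,.018,T)))
print('tcp',rd(T[:2,3]))
for x in(-.089,): w=wd([x,0]); go([w[0],w[1],.010],-1.619)
E
```

```text
[-0.0692  0.0247]
[-0.0693 -0.026 ]
rail [-0.0831  0.0292]
rail [-0.0833 -0.0297]
tcp [-0.0953  0.0009]
shift cm [ 0.0761 -0.5379  7.5083] spin -0.0021181228759799 t 7.7 pos [0.5068 0.0293 0.0851] [-3.1377 -0.0004 -1.6211] F [ 0.421   0.1243 -0.2125] w 0.009239557168538044
```

View pics/w6c.png

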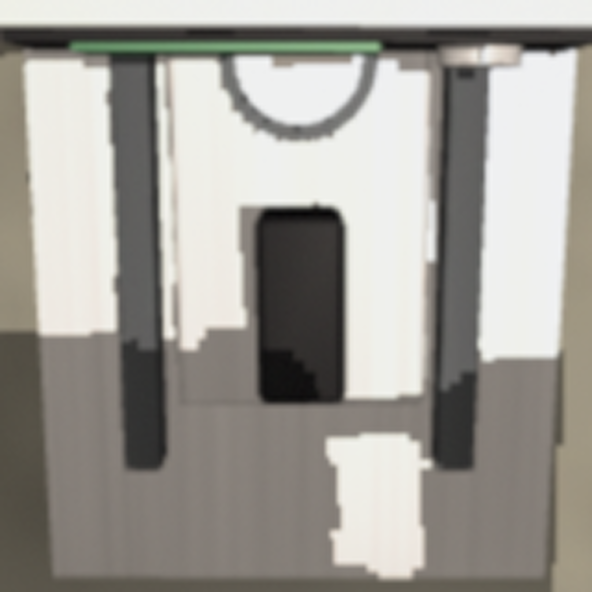

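```bash
python3 -m inch '0.08 -0.2 1.5 0 1; 0.08 -0.2 3.5 0 1; 0.08 -0.2 5 0 1; 0.08 -0.2 6 0 1; 0.08 -0.2 6.7 0 1; 0.08 -0.2 7.2 0 1; 0.08 -0.2 7.45 0 1; 0.08 -0.2 7.45 0 1'; python3 -c "
from h import *
print(rd(robot.get_obs()['tool_pos']))
w=wd([-.05-.008,0]);go([w[0],w[1],.0105],-1.619)"
```

```text
time: 8.37
tool_pos: [0.5093, 0.0284, 0.0105]
ee_rot: [-3.138, -0.0, -1.621]
wrist_force: [-0.1, -0.5, 1.0]
width: 0.0005
[-0.0922 -0.    ]
shift cm [-0.0127 -3.4156  0.0124] spin -0.0021622876518914147 t 8.3667 pos [0.5093 0.0284 0.0105] [-3.1377 -0.0004 -1.6212] F [-0.1354 -0.4867  1.0434] w 0.00046539778992510595
```

```bash
python3 -m inch '0 -0.3 0 0 1; 0 -0.6 0 0 1; 0 -0.9 0 0 1; 0 -1.2 0 0 1; 0 -1.5 0 0 1; 0 -1.8 0 0 1; 0 -2 0 0 1; 0 -2.2 0 0 1; 0 -2.4 0 0 1; 0 -2.5 0 0 1; 0 -2.6 0 0 1; 0 -2.6 0 0 1'; python3 -c "
from h import *
print(rd(robot.get_obs()['tool_pos']))
w=wd([-.05-.008,0]);go([w[0],w[1],.0105],-1.619)"
```

```text
time: 9.37
tool_pos: [0.5355, 0.0271, 0.0105]
ee_rot: [-3.137, -0.0, -1.621]
wrist_force: [-0.3, 1.0, -0.1]
width: 0.0002
[-0.0659 -0.0001]
shift cm [-0.0123 -0.7943  0.0039] spin -0.002150801691294113 t 9.3667 pos [0.5355 0.0271 0.0105] [-3.1374 -0.0003 -1.6212] F [-0.3426  0.9931 -0.0516] w 0.0001912491877663412
```

```bash
python3 -m inch '0 -0.1 0 0 1; 0 -0.2 0 0 1; 0 -0.3 0 0 1; 0 -0.4 0 0 1; 0 -0.4 0 0 1'; python3 -m inch '0 -0.1 0 0 1; 0 -0.2 0 0 1; 0 -0.2 0 0 1'; python3 -m inch '0 -0.1 0 0 1; 0 -0.2 0 0 1; 0 -0.2 0 0 1'; python3 -c "
from h import *
print(rd(robot.get_obs()['tool_pos']))"
```

```text
time: 9.78
tool_pos: [0.5376, 0.0271, 0.0104]
ee_rot: [3.141, -0.0, -1.621]
wrist_force: [-6.0, 0.9, 4.3]
width: 0.0005
time: 10.03
tool_pos: [0.5382, 0.0271, 0.0103]
ee_rot: [3.138, -0.0, -1.621]
wrist_force: [-6.2, 0.5, 3.8]
width: 0.0005
time: 10.28
tool_pos: [0.5389, 0.0271, 0.0102]
ee_rot: [3.134, -0.0, -1.621]
wrist_force: [-6.1, 0.8, 3.6]
width: 0.0005
[-0.0626  0.0001]
```

```bash
python3 -m inch '0 -0.2 0 0 1; 0 -0.3 0 0 1; 0 -0.4 0 0 1; 0 -0.5 0 0 1; 0 -0.6 0 0 1; 0 -0.7 0 0 1; 0 -0.8 0 0 1; 0 -0.8 0 0 1; 0 -0.8 0 0 1'; python3 -c "
from h import *
print(rd(robot.get_obs()['tool_pos']))"
```

```text
time: 11.03
tool_pos: [0.5417, 0.027, 0.0101]
ee_rot: [3.122, -0.001, -1.621]
wrist_force: [-14.3, 0.2, 11.7]
width: 0.0004
[-0.0598  0.0001]
```

```bash
python3 -m inch '0 -0.5 -0.03 0 1; 0 -0.7 -0.05 0 1; 0 -0.8 -0.05 0 1; 0 -0.9 -0.05 0 1; 0 -1 -0.05 0 1; 0 -1.1 -0.05 0 1; 0 -1.1 -0.05 0 1'; python3 -c "
from h import *
print(rd(robot.get_obs()['tool_pos']))"
```

```text
time: 11.62
tool_pos: [0.5417, 0.027, 0.0102]
ee_rot: [3.096, -0.001, -1.62]
wrist_force: [-28.7, -0.3, 22.3]
width: 0.0008
[-0.0597  0.0002]
```

```bash
python3 -m inch '0 0.4 -0.05 0 1; 0 0.8 -0.1 0 1; 0 1.4 -0.1 0 1; 0 2 -0.1 0 1; 0 2.6 -0.1 0 1; 0 3.2 -0.1 0 1; 0 3.5 -0.1 0 1; 0 3.5 -0.1 0 1; 0 3.5 -0.1 0 1; 0 3.5 -0.1 0 1; 0 3.5 -0.1 0 1; 0 3.5 -0.1 0 1; 0 3.5 -0.1 0 1'
python3 - <<'E'
from h import *
T=T0();p,d=robot.snapshot('wrist');cv2.imwrite('pics/w7.png',p);np.save('pics/w7T.npy',T)
p,d=robot.snapshot('scene');cv2.imwrite('pics/s7c.png',cv2.resize(p[160:280,280:400],None,fx=5,fy=5,interpolation=cv2.INTER_CUBIC))
print(rd(T[:2,3]));go([.5,.03,.01],-1.619)
E
```

```text
time: 12.7
tool_pos: [0.507, 0.0287, 0.0127]
ee_rot: [3.096, -0.001, -1.62]
wrist_force: [-0.2, 0.1, 0.7]
width: 0.0002
[-0.0945  0.0001]
shift cm [-0.0948  0.6846  0.2989] spin -0.000999480947251996 t 12.8 pos [0.5069 0.0287 0.0127] [ 3.0964 -0.0012 -1.62  ] F [ 0.4524 -0.9464  0.1185] w 0.0005061537493464623
```

View pics/w7.png

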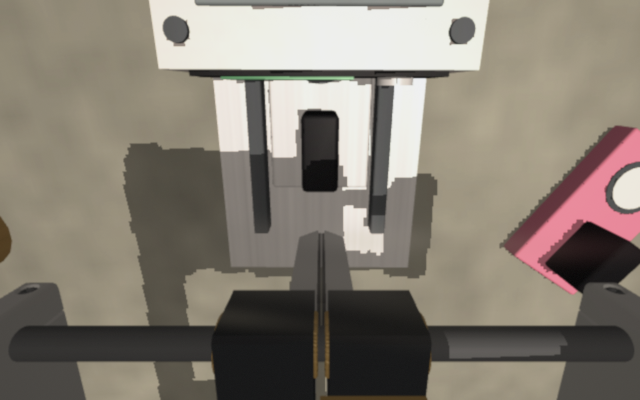

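View pics/s7c.png

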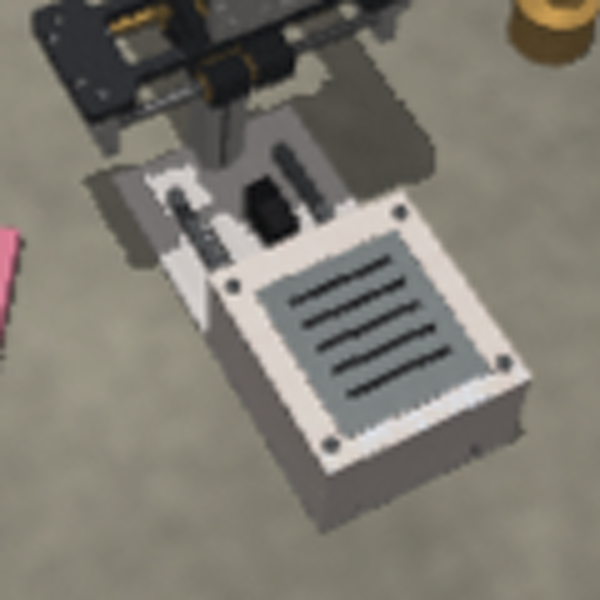

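Run:
```python
from h import *
T=np.load('pics/w7T.npy')
p=cv2.imread('pics/w7.png');cv2.imwrite('pics/w7c.png',cv2.resize(p[70:250,220:420],None,fx=3.2,fy=3.2,interpolation=cv2.INTER_CUBIC))
for uv in [(275,186),(366,186)]: print('tail',rd(at('wrist',uv,.020,T)))
for uv in [(262,232),(376,232)]: print('rail',rd(at('wrist',uv,.018,T)))
for uv in [(320,191),(320,112)]: print('grip top back, front',rd(at('wrist',uv,.048,T)))
for uv in [(230,267),(410,267)]: print('deck',rd(at('wrist',uv,.006,T)))
for uv in [(159,70),(482,71)]: print('face',rd(at('wrist',uv,.069,T)))
```

```text
tail [-0.0554  0.0235]
tail [-0.0555 -0.0249]
rail [-0.0831  0.0324]
rail [-0.0832 -0.0319]
grip top back, front [-0.0495 -0.0005]
grip top back, front [-0.0153 -0.0005]
deck [-0.1124  0.0561]
deck [-0.1127 -0.0567]
face [0.0001 0.0539]
face [-0.0003 -0.0555]
```

View pics/w7c.png

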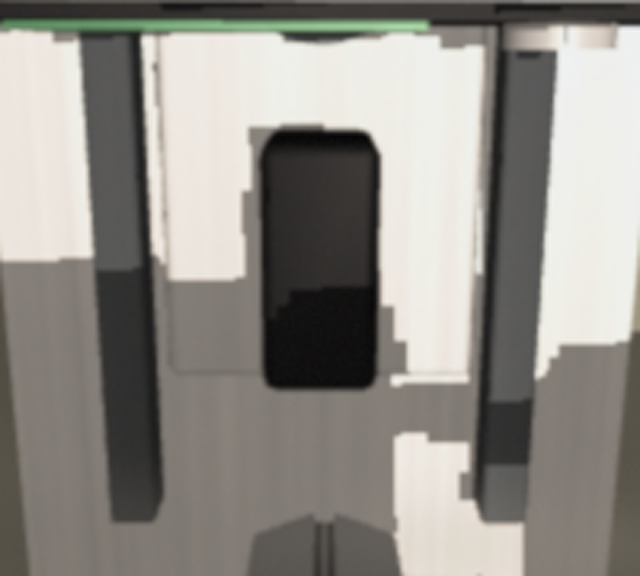

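Tail now at reader x = −55.5 mm, so the nose is at about +34.5 mm, the caught position. The sled also starts there, so I need to know whether that push really reached the stop. A light touch will give the travel.

```bash
cat > r.py <<'E'
from h import *
o=robot.get_obs();print('reader',rd(o['tool_pos'])*1000,'z',o['tool_pos'][2],'F',o['wrist_force'],'rot',o['ee_rot'],o['time'])
E
python3 -m inch '0 -0.5 0 0 1; 0 -1 0 0 1; 0 -1.5 0 0 1; 0 -2 0 0 1; 0 -2.4 0 0 1; 0 -2.6 0 0 1; 0 -2.6 0 0 1; 0 -2.6 0 0 1'; python3 r.py; python3 -m inch '0 -0.1 0 0 1; 0 -0.1 0 0 1'; python3 r.py; python3 -m inch '0 -0.1 0 0 1; 0 -0.1 0 0 1'; python3 r.py;python3 -m inch '0 -0.1 0 0 1; 0 -0.1 0 0 1'; python3 r.py;python3 -m inch '0 -0.1 0 0 1; 0 -0.1 0 0 1'; python3 r.py
```

```text
time: 13.47
tool_pos: [0.5329, 0.0274, 0.0114]
ee_rot: [3.096, -0.001, -1.62]
wrist_force: [0.2, -0.3, 0.2]
width: 0.0006
reader [-68.5654   0.1426] z 0.011368574956544628 F [ 0.1654 -0.2934  0.2235] rot [ 3.096  -0.0012 -1.62  ] 13.4667
time: 13.63
tool_pos: [0.5338, 0.0274, 0.0113]
ee_rot: [3.096, -0.001, -1.62]
wrist_force: [-0.7, 0.8, 1.3]
width: 0.0002
reader [-67.6449   0.1428] z 0.011304736843074262 F [-0.6867  0.8445  1.2679] rot [ 3.0959 -0.0012 -1.6199] 13.6333
time: 13.8
tool_pos: [0.5348, 0.0274, 0.0113]
ee_rot: [3.096, -0.001, -1.62]
wrist_force: [-0.8, -0.8, -0.3]
width: 0.0006
reader [-66.6833   0.1616] z 0.011272937181740814 F [-0.7542 -0.7851 -0.3121] rot [ 3.0958 -0.0012 -1.62  ] 13.8
time: 13.97
tool_pos: [0.5349, 0.0274, 0.0112]
ee_rot: [3.094, -0.001, -1.62]
wrist_force: [-2.8, 0.6, 2.2]
width: 0.0003
reader [-66.5272   0.1912] z 0.01121112051431859 F [-2.7826  0.6365  2.1653] rot [ 3.0938 -0.0012 -1.6199] 13.9667
time: 14.13
tool_pos: [0.535, 0.0273, 0.0112]
ee_rot: [3.092, -0.001, -1.62]
wrist_force: [-4.9, -0.1, 3.4]
width: 0.0007
reader [-66.4518   0.1591] z 0.011192035986031825 F [-4.864  -0.0506  3.3915] rot [ 3.0915 -0.0013 -1.6199] 14.1333
```

Contact was at −66.5 mm and the push ended at −59.7 mm, a travel of about 6.8 mm (at least the 6 mm to the stop). There was no movement between 14 and 29 N, so it hit the rigid stop and then stayed caught. I'll retreat and do the final checks.

```bash
python3 -m inch '0 0.5 0 0 1; 0 1.2 -0.05 0 1; 0 2 -0.1 0 1; 0 2.5 -0.1 0 1; 0 3 -1.5 0 1; 0 3 -5 0 1; 0 3 -9 0 1; 0 3 -12 0 1; 0 5 -15 0 1; 0 9 -15 0 1;0 12 -15 0 1; 0 12 -15 0 1; 0 12 -15 0 1; 0 12 -15 0 1'
python3 - <<'E'
from h import *
T=T0();p,d=robot.snapshot('wrist');cv2.imwrite('pics/w8.png',p);np.save('pics/w8T.npy',T)
p,d=robot.snapshot('top');cv2.imwrite('pics/top8.png',p)
p,d=robot.snapshot('scene');cv2.imwrite('pics/s8.png',p)
E
python3 r.py
```

```text
time: 15.3
tool_pos: [0.4232, 0.033, 0.1671]
ee_rot: [3.093, -0.001, -1.62]
wrist_force: [-0.9, -0.4, -0.2]
width: 0.0004
reader [-178.0459    0.4124] z 0.16663321066752296 F [-0.1267 -0.1507 -0.2666] rot [ 3.0911 -0.0013 -1.62  ] 15.45
```

View pics/w8.png

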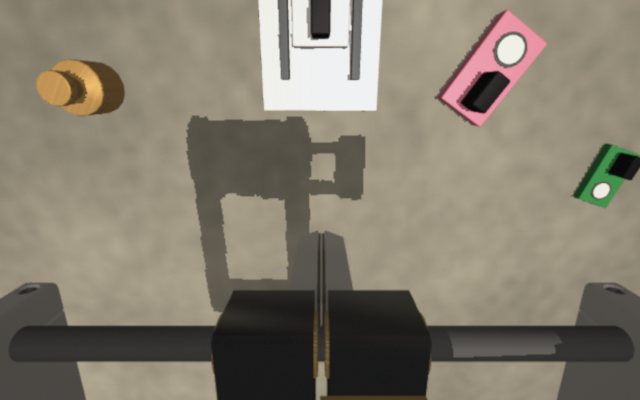

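View pics/top8.png

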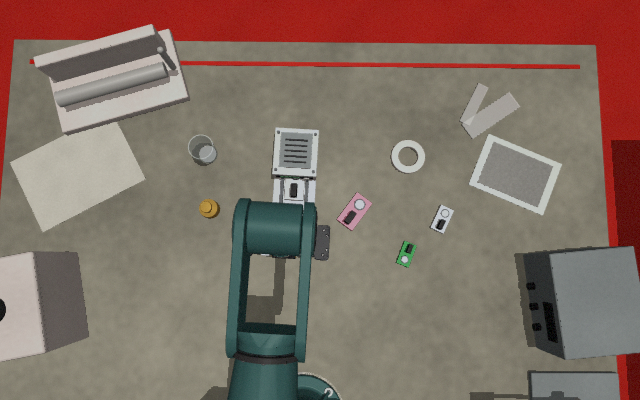

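Run:
```python
from h import *
T=np.load('pics/w8T.npy')
for uv in [(293,47),(348,47)]: print('tail',rd(at('wrist',uv,.020,T)))
for uv in [(285,79),(355,79)]: print('rail',rd(at('wrist',uv,.018,T)))
for uv in [(264,110),(378,110)]: print('deck',rd(at('wrist',uv,.006,T)))
a=cv2.imread('pics/top0.png');b=cv2.imread('pics/top8.png')
for n,(x0,y0,x1,y1) in dict(flange=(385,135,430,178),beaker=(183,130,220,168),weight=(195,195,222,222),pink=(335,188,375,234),green=(392,236,420,270),small=(428,200,458,238)).items():
    print(n,np.mean(np.abs(a[y0:y1,x0:x1].astype(int)-b[y0:y1,x0:x1])).round(1))
```

```text
tail [-0.0565  0.024 ]
tail [-0.0565 -0.025 ]
rail [-0.0833  0.0323]
rail [-0.0833 -0.0323]
deck [-0.1118  0.0552]
deck [-0.1119 -0.0571]
flange 6.0
beaker 5.6
weight 5.5
pink 6.1
green 5.7
small 5.9
```

The tail is at −56.5 mm (nose about +33.5 to +34.5 mm) and still inside. The bystanders match the first picture to within image noise.

```bash
python3 -c "
from bench import robot
print(robot.close_job())"
```

```text
the job is handed in; nothing more can be done
None
```

The sample cassette is loaded in the reader and, by my checks, caught in the bay; I handed the job in at about 15.5 s. I gripped the larger silver cassette and laid it in the channel nose first. I slid it about 20 mm into the bay, let go, and pushed its tail in with closed fingers.

**End stop:** That first push ended hard. The force rose from 14 to 29 N with no further movement. A light touch afterwards put the travel at about 6.8 mm, against the 6 mm expected.

**Caught:** After backing off 35 mm for about half a second, the cassette had stayed in, so no second push was needed. The nose measured about 34.5 mm inside, and 33.5 mm in a coarser final view, against the expected 34–35 mm.

**Not confirmed directly:** The sled also starts at the caught position, so staying in is not proof by itself that the push reached the stop. I am relying on the hard stop and the measured travel for that.

**Off plan:**
- The push peaked at about 29 N instead of 18 N, with about 22 N of vertical force as the tool tilted slightly. Both are within the limits.
- The tool was still tilted by about 0.05 rad when I handed in.

**Bystanders:** The weight, flange ring, beaker and other cassettes looked unchanged from the first picture. The arm ended clear of everything.

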